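Hang the headset on its charging rail and start the charge

ROBOT

A 6-joint arm with a two-finger parallel gripper is mounted at the origin on the work surface. World frame = base frame: x ahead of the robot, y to its left, z up, the work surface at z = 0. Lengths are in mm, angles in rad, forces in N, time in s.
With the tool pointing down it reaches from about 400 to 825 mm from the base axis. Payload 7 kg.
Tool frame: the origin (TCP) lies at the very end of the fingers, on their centre line; the grasp point (between the pads) lies 19 mm behind it; z points along the fingers, y is the line along which they close (so a half turn about z gives the same grasp; the last joint's range is limited). The gripper opens to 88 mm and grips with 3 to 60 N. Pads are 19 mm wide; open, the fingers measure 130 mm over their backs; the gripper's body (78 mm by 193 mm) begins 47 mm behind the grasp point.
Start: joints at [-0.993, 0.359, 0.012, 0, -1.224, -0.288], TCP at [192.862, -646.838, 226.561] pointing down, gripper open.
Joint ranges: [-3.07, 3.07], [-1.43, 2.12], [-1.02, 1.25], [-3.03, 1.67], [-3.05, -0], [-3.03, 3.03]. Speed limits (rad/s): [2.39, 2.39, 3.01, 3.14, 3.14, 3.14].

INTERFACE

Orientations are given as a unit quaternion [x, y, z, w].
In Python, from plant import bot gives the robot as it stands. Calls block until the motion is done:
- bot.move_ptp(position, orientation): joint-space move of the TCP to a pose.
- bot.line_to(position, velocity=150, ori=None): straight line of the TCP; ori=None keeps the orientation; velocity is the mean speed in mm/s.
- bot.move_joints(angles): joint-space move.
- bot.move_gripper(opening, force=None): finger opening in mm; force is the grip in N (None keeps the last); returns when the fingers have stopped.
- bot.pause(seconds).
- bot.solve_ik(position, orientation): joint angles nearest the present ones, or None.
- bot.read_state(): the state.
- bot.camera(name): name is "scene" or "top"; returns the picture (420x560x3 uint8, red, green, blue); there is no depth.
- bot.get_calibration(name): a dict with "fx", "fy", "cx", "cy" (pixels), "view" (4x4, takes a point from world to camera coordinates). Camera axes: x right, y up, looking along -z (the intrinsics and any distortion apply to the point x, -y, -z); pixel columns grow to the right and rows downward; lengths in mm; the calibration is good to about 2 mm. A picture is of the moment at which its call begins. get_calibration takes no time and is no camera call.
A pose or a line that the arm cannot do raises bot.Unreachable and nothing moves.
- bot.close_job(): hands the job in; it is judged then, once.
The state is a dict: "t": time; "joint_pos": joint angles; "qvel": joint speeds; "tau": joint torques, N m; "tcp_pos": TCP position; "eef_rot": TCP orientation; "contact_force": force on the tool from outside, world axes, zero at the start; "moment": the same for the moment, N m; "width": finger opening in mm; "finger_force": force on a finger pad.
Only numpy, scipy, OpenCV 4.12 (cv2) and the standard library are available. Lean on these libraries where they do the work, as an engineer would, in place of code of your own. Each camera call takes 0.05 s, during which the arm holds its last target. There are 200 camera calls.

TASK

Pick up the race headset and hang it by its headband over the horizontal charging bar, near the middle of the bar with one ear cup each side, lowering it until the band rests on the bar rather than dropping it. Once it hangs there by itself, start the charger: press the large round key fully in and let it come back, then press the small round key fully in and let it come back, never both together. Leave the headset hanging and do not disturb the can, bottle, wheel or screwdriver.

Things in the scene. Friction and masses are not known exactly. Their poses are not given: they have to be found in the camera images.
- headset: black on-ear headset standing on its two cups, 156 mm wide (y, ear to ear), 152 high. Origin: underside, midway between the cups; z up. The bar is to pass through it along x, either way round. Cups 56 in x, 66 high, 92 apart inside. Crest of the band: padded block 34 (x) by 56 (y), z 128 to 152: grip it across x. Thin rods join it to the cups. Microphone boom low at the +y cup, out to x = 77.
- band_under (a point): middle of the underside of the headset's padded band (headset frame, z = 128 mm); this rests on the bar
- band_top (a point): middle of the top of the headset's padded band (headset frame, z = 152 mm)
- rail: fixed charging rail, left or right on the bench: aluminium round bar, 18 mm diameter, 220 long, level along the rail's x, its top 155 above the bench, on two 16 mm posts at x = +-100 that do not rise above it; steel foot plate 240 x 75 x 12. Origin on the bench under the bar's middle.
- bar_top (a point): top of the bar at the middle of its length (rail frame axes, x along the bar)
- charger: fixed grey charger on the other side from the rail, 190 mm wide (y), 215 high, front to its -x. Origin on the bench, 15 behind the front edge. Low in front a panel slopes at 32 degrees (facing up and to -x) with two white round keys; the upright case stands close behind and above it (x from 18 for z 150 to 215, else from 40), so press with a leaning tool, square to the panel.
- key_large_top (a point): centre of the top face of the large key (36 mm diameter), at y = -40 mm on the charger; its z axis is the outward normal of the key, it is pressed along -z
- key_small_top (a point): centre of the top face of the small key (20 mm diameter), at y = +40 mm on the charger; z axis the outward normal, pressed along -z
- key_large (a joint): travel of the large key: 0 out, 0.006 m fully in, spring return, about 5 N when fully in
- key_small (a joint): travel of the small key: 0 out, 0.006 m fully in, spring return, about 5 N when fully in
- can: bystander: spray can, 58 mm diameter, 190 mm high, upright; origin under its centre
- bottle: bystander: oil bottle, 44 mm diameter, 110 mm high, upright; origin under its centre
- wheel: bystander: black model-car wheel lying flat, 66 mm diameter, 28 mm high; origin under its centre
- screwdriver: bystander: screwdriver, 170 mm, lying along its x; origin near the middle of its underside
Mind the look-alikes: they are no part of the job. What is shaped like the headset but red is not meant.

How it is judged:
By the outcome, as a careful person would: the job done as asked, in the order asked, and still so for the second after the job is handed in, with the robot touching nothing.
It also fails if it takes over 64 s, if anything falls off the work surface, if the arm or the gripper's body presses on something with over 40 N, if the wrist force passes 120 N, or if a joint passes its speed limit or range.

## Working session

There is one attempt and no reset: what is moved stays moved. The work goes in short steps, each a Python script; the robot and the scene stay as the last script left them, time stands still between calls to the robot, and variables do not carry over. Pictures are saved under pics/ and viewed, at most 10 in all, crops included, and the job is handed in when it is done.

```bash
ls; mkdir -p pics
python3 - <<'E'
from plant import bot
import cv2, numpy as np
np.set_printoptions(precision=3,suppress=True)
for n in ("scene","top"):
    im=bot.camera(n); cv2.imwrite(f"pics/{n}0.png",cv2.resize(im[:,:,::-1],(800,600),interpolation=cv2.INTER_CUBIC))
    np.save(f"pics/{n}0.npy",im)
    c=bot.get_calibration(n); print(n,c)
print(bot.read_state())
E
```

```text
pics
scene {'fx': 540.8978006995741, 'fy': 540.8978006995741, 'cx': 277.60861489910457, 'cy': 208.83889199007797, 'view': array([[    0.713,     0.701,     0.006,  -353.08 ],
       [   -0.4  ,     0.4  ,     0.825,    89.86 ],
       [    0.576,    -0.591,     0.565, -1871.322],
       [    0.   ,     0.   ,     0.   ,     1.   ]])}
top {'fx': 392.73855485503947, 'fy': 392.73855485503947, 'cx': 278.34653494401, 'cy': 207.65971485486395, 'view': array([[    0.007,    -1.   ,    -0.009,    -1.72 ],
       [    0.993,     0.006,     0.117,  -523.145],
       [   -0.117,    -0.01 ,     0.993, -1036.767],
       [    0.   ,     0.   ,     0.   ,     1.   ]])}
{'t': 0.1, 'joint_pos': array([-0.993,  0.359,  0.011, -0.   , -1.224, -0.288]), 'qvel': array([ 0.001, -0.002,  0.002,  0.001, -0.   ,  0.   ]), 'tau': array([ -0.001, -58.417,  29.375,   7.016,   0.01 ,  -0.   ]), 'tcp_pos': array([ 192.715, -646.456,  225.753]), 'eef_rot': array([-0.144,  0.99 ,  0.001, -0.   ]), 'contact_force': array([-0.642, -0.868, -0.126]), 'moment': array([-0.012,  0.002, -0.025]), 'finger_force': 0.0, 'width': 87.5545405955342}
```

View pics/scene0.png

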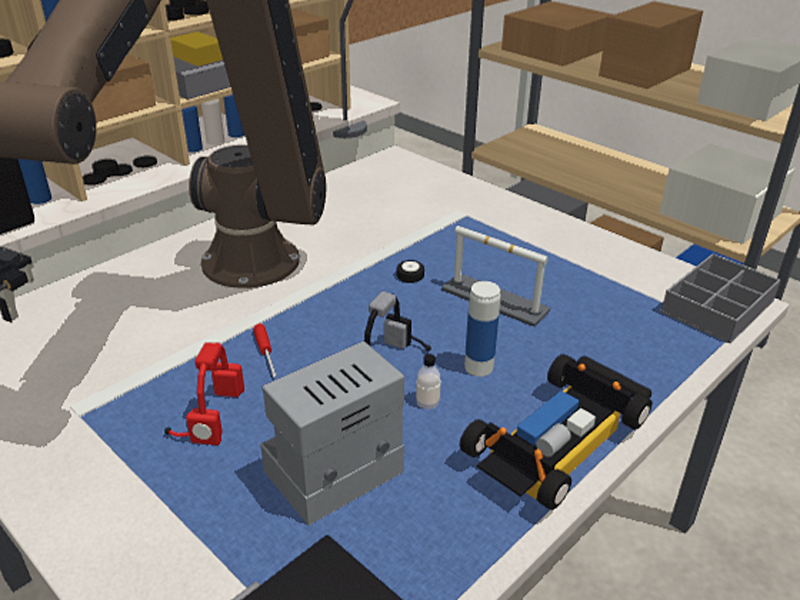

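View pics/top0.png

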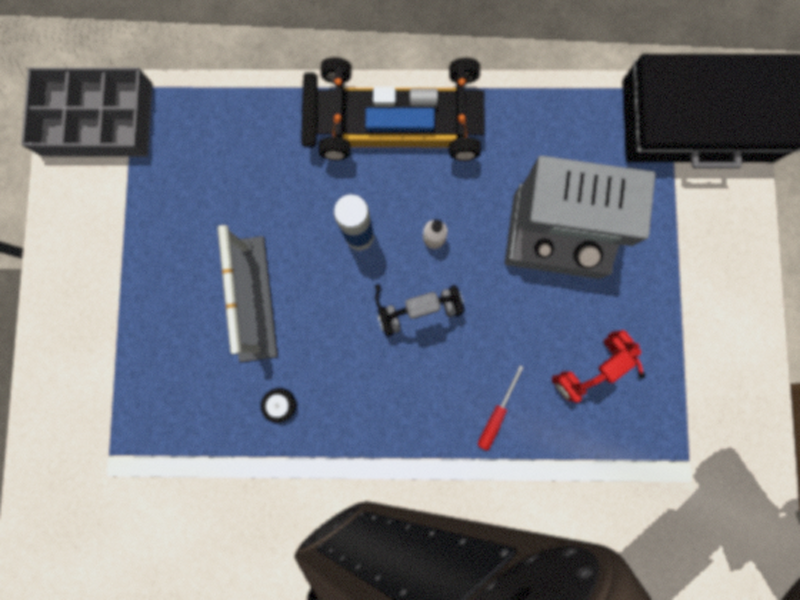

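Candidates for the headset are the black and grey one (scene 382,305; top 423,306) and the red look-alike (scene 212,370; top 610,365). I choose the black one and check it in close crops.

```bash
cat > crop.py <<'E'
import cv2, numpy as np
def tile(im,x0,y0,w,h,W=400,H=300,step=10):
    s=W/w; t=cv2.resize(im[y0:y0+h,x0:x0+w,::-1],(W,H),interpolation=cv2.INTER_CUBIC)
    # pixel centre c in image -> (c-x0+.5)*s
    for v in range((x0//step+1)*step,x0+w,step):
        p=int((v-x0+.5)*s); cv2.line(t,(p,0),(p,6),(0,255,255),1); cv2.putText(t,str(v),(p-9,16),0,.32,(0,255,255),1)
    for v in range((y0//step+1)*step,y0+h,step):
        p=int((v-y0+.5)*s); cv2.line(t,(0,p),(6,p),(0,255,255),1); cv2.putText(t,str(v),(8,p+4),0,.32,(0,255,255),1)
    return t
E
python3 - <<'E'
from crop import *
T=np.load("pics/top0.npy");S=np.load("pics/scene0.npy")
cv2.imwrite("pics/c1.png",np.vstack([np.hstack([tile(T,255,192,80,60),tile(S,245,195,80,60)]),np.hstack([tile(T,350,155,100,75-0),tile(S,300,152,96,72)])]))
cv2.imwrite("pics/c2.png",np.vstack([np.hstack([tile(T,110,150,152,114),tile(S,170,235,160,120,)]),np.hstack([tile(T,350,100,132,99),tile(S,310,190,80,60)])]))
E
```

```text
(no output)
```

View pics/c1.png

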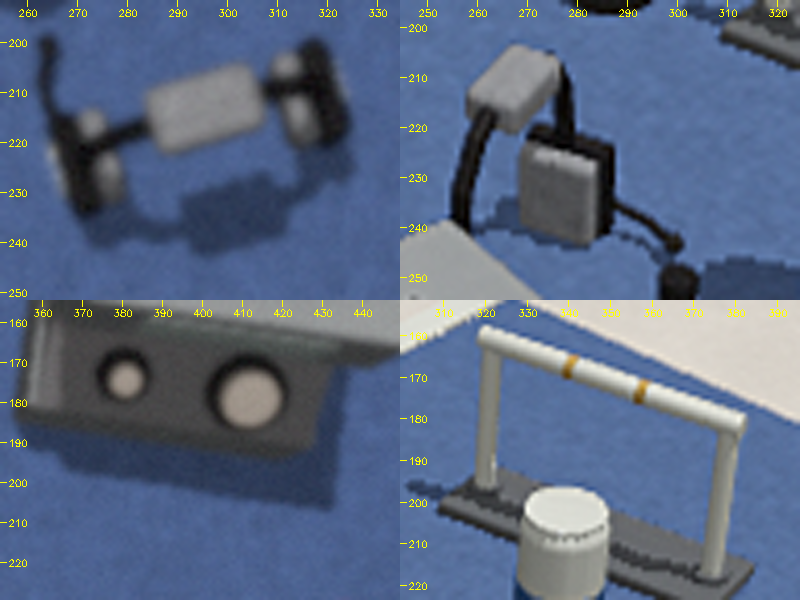

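View pics/c2.png

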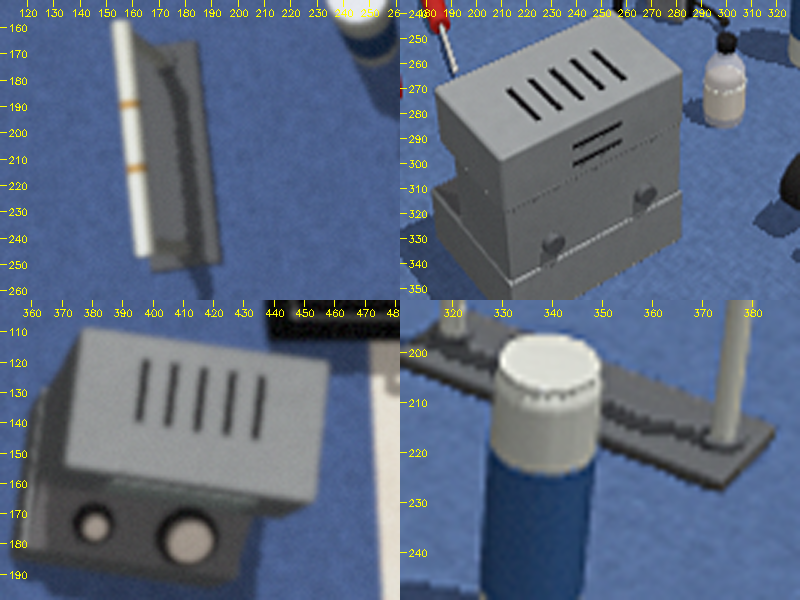

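The crops confirm the headset: grey pad, black rods, boom up-left at top px (264,200). The bar ends are at top (155,158)/(164,247) and scene (320,160)/(382,181). The keys are at top (381,174) small and (412,179) large. Next I fit the poses.

```bash
cat > fit.py <<'E'
import numpy as np
from scipy.optimize import least_squares
from plant import bot
C={n:bot.get_calibration(n) for n in("scene","top")}
def proj(n,P):
    c=C[n];p=np.atleast_2d(P)@c["view"][:3,:3].T+c["view"][:3,3]
    return np.c_[c["cx"]+c["fx"]*p[:,0]/-p[:,2], c["cy"]+c["fy"]*-p[:,1]/-p[:,2]]
def place(q,P):
    c,s=np.cos(q[2]),np.sin(q[2]); P=np.atleast_2d(np.array(P,float))
    return np.c_[q[0]+c*P[:,0]-s*P[:,1], q[1]+s*P[:,0]+c*P[:,1], P[:,2]]
E
cat > fit0.py <<'E'
from fit import *
np.set_printoptions(precision=2,suppress=True)
def run(name,f,x0):
    r=least_squares(f,x0,x_scale=[100,100,.1]+[50]*(len(x0)-3),loss="soft_l1");print(name,r.x,"res",f(r.x).reshape(-1,2).round(1).tolist());return r.x
# rail: x,y,yaw,zc,m
def rail(q):
    P=place(q,[[110,0,q[3]],[-110,0,q[3]],[q[4],0,q[3]],[-q[4],0,q[3]]])
    return np.r_[proj("top",P)-[[155.5,157.9],[163.8,246.8],[158.5,189],[161.2,213.3]],
                 proj("scene",P)-[[381.6,181],[320.1,159.9],[357.3,173.3],[340.1,167.3]]].ravel()
rail_q=run("rail",rail,[500,300,.05,146,30])
def hs(q):
    z=q[3]
    t=place(q,[[17,28,z],[17,-28,z],[-17,-28,z-24],[-17,28,z-24]])
    s=place(q,[[-17,-28,z],[-17,28,z],[17,28,z],[17,28,z-24],[17,-28,z-24],[-17,-28,z-24]])
    return np.r_[proj("top",t)-(np.array([[145,95],[252,62],[268,115],[163,153]])/5+[254.5,191.5]),
      proj("scene",s)-(np.array([[68,85],[115,43],[160,58],[158,90],[118,132],[68,115]])/5+[244.5,194.5])].ravel()
h=run("headset",hs,[540,-30,.3,152])
def ch(q):
    z=q[4];P=place(q,[[18,95,z],[18,-95,z],[q[3],-95,z],[q[3],95,z]])
    t=np.array([[66,166],[313,203],[329,60],[83,27]])/3.03+[349.5,99.5]
    s=np.array([[213,14],[37,92],[100,160],[282,72]])/2.5+[169.5,234.5]
    return np.r_[proj("top",P)-t,proj("scene",P)-s].ravel()
c=run("charger",ch,[640,-300,-.15,130,215])
# keys: common x,z in charger frame given y
def keys(k): return (proj("top",place(c,[[k[0],-40,k[1]],[k[0],40,k[1]]]))-[[411.75,178.75],[381,174.5]]).ravel()
for z in (50,60,70):
    r=least_squares(lambda a:keys([a[0],z]),[0]);print("key z",z,"x",r.x,"res",r.fun)
E
python3 fit0.py
```

```text
rail [522.   287.65   0.14 148.72  30.06] res [[0.3, -0.1], [0.5, 0.1], [0.3, 0.6], [-0.0, 0.7], [0.6, 0.5], [-0.2, -0.5], [1.3, -0.2], [1.5, -0.2]]
headset [496.96 -42.3    0.31 153.99] res [[-0.7, -1.1], [0.1, -1.5], [0.6, 2.3], [-0.1, 1.5], [-0.9, 0.5], [-0.7, -1.4], [1.2, -1.2], [1.6, -0.5], [0.3, 1.7], [-0.8, 1.7]]
charger [ 595.01 -302.25   -0.14  126.81  210.83] res [[-0.6, -0.2], [1.0, -0.3], [0.4, 1.2], [-0.4, 0.4], [0.4, -0.9], [-0.9, -0.0], [0.1, 1.1], [1.2, 0.0]]
key z 50 x [13.04] res [-4.66 -0.44 -3.58 -0.55]
key z 60 x [10.7] res [-3.57 -0.3  -2.78 -0.46]
key z 70 x [8.36] res [-2.46 -0.17 -1.96 -0.36]
```

```bash
cat >> fit0.py <<'E'
print("--- fixed heights")
r=least_squares(lambda q:rail([*q[:3],146,q[3]]),[522,288,.14,30],x_scale=[100,100,.1,50]);print("rail",r.x)
r=least_squares(lambda q:hs([*q[:3],152]),[497,-42,.31],x_scale=[100,100,.1]);print("hs",r.x)
def j(q):
    a=ch([*q[:4],215]); P=place(q,[[q[4],-40,q[5]],[q[4],40,q[5]]])
    return np.r_[a,(proj("top",P)-[[411.75,178.75],[381,174.5]]).ravel(),(proj("scene",place(q,[[-15,-95,q[6]]]))-[[183.5,308.5]]).ravel()]
r=least_squares(j,[595,-302,-.14,127,5,80,70],x_scale=[100,100,.1,50,50,50,50]);print("ch",r.x,j(r.x).reshape(-1,2).round(1).tolist())
E
python3 fit0.py | sed -n '/---/,$p'
cat > arm.py <<'E'
import numpy as np
from scipy.spatial.transform import Rotation as R
from plant import bot
def quat(yaw,lean=0,sgn=1):
    "tool z down, leaned by `lean` toward local +x of yaw frame; tool y along sgn*local x (lean=0) "
    raise NotImplementedError
def ori(z,y):
    z=np.array(z,float);y=np.array(y,float);z/=np.linalg.norm(z);y-=z*(y@z);y/=np.linalg.norm(y)
    return R.from_matrix(np.c_[np.cross(y,z),y,z]).as_quat()
def down(yaw,s=1): return ori([0,0,-1],[s*np.cos(yaw),s*np.sin(yaw),0])
def press(yaw,s=1,a=np.radians(32)):
    c,sn=np.cos(yaw),np.sin(yaw); return ori([np.sin(a)*c,np.sin(a)*sn,-np.cos(a)],[-s*sn,s*c,0])
E
sed -i '/^def quat/,/raise/d' arm.py
python3 - <<'E'
from arm import *
np.set_printoptions(precision=2,suppress=True)
for s in(1,-1):
    for n,p,o in [("h",[497,-42,133],down(.31,s)),("hu",[497,-42,350],down(.31,s)),("r",[522,288,160],down(.14,s)),("ru",[522,288,350],down(.14,s)),
      ("kl",[595,-342,88],press(-.14,s)),("klu",[540,-330,180],press(-.14,s)),("ks",[606,-262,88],press(-.14,s))]:
        print(s,n,bot.solve_ik(p,o))
E
```

```text
--- fixed heights
rail [521.58 288.58   0.14  30.17]
hs [496.61 -41.9    0.32]
ch [ 595.97 -302.11   -0.14  126.06    2.03   93.12   72.77] [[-0.2, -1.1], [1.7, -1.1], [1.1, 0.4], [-0.1, -0.4], [0.7, -2.2], [-0.7, -1.3], [0.2, -0.4], [1.4, -1.5], [0.1, 0.1], [-0.1, -0.1], [-1.3, 0.2]]
1 h None
1 hu [ 2.66 -1.43 -0.15  0.   -2.85  0.79]
1 r [ 0.83  0.28 -0.26  0.   -1.03  2.45]
1 ru [ 0.83  0.18  0.04  0.   -1.43  2.45]
1 kl [-0.3   0.3  -0.46 -0.33 -0.27 -1.12]
1 klu [-0.3   0.1  -0.51 -0.21 -0.42 -1.24]
1 ks None
-1 h [ 0.31  0.15 -0.5   0.   -0.92 -0.  ]
-1 hu [ 0.31  0.   -0.15  0.   -1.41 -0.  ]
-1 r [ 0.83  0.28 -0.26  0.   -1.03 -0.69]
-1 ru [ 0.83  0.18  0.04  0.   -1.43 -0.69]
-1 kl [-0.3   0.3  -0.46 -0.33 -0.27  2.02]
-1 klu [-0.3   0.1  -0.51 -0.21 -0.42  1.9 ]
-1 ks None
```

Run:
```python
from arm import *
from crop import *
np.set_printoptions(precision=2,suppress=True)
for a in (32,28,24,20):
    for yw in (-.4,-.14,.1):
        for n,p in (("ks",[603.6,-262.8,93]),("kl",[592,-342,93])):
            q=bot.solve_ik(p,press(yw,-1,np.radians(a))); print(a,yw,n,q)
bot.line_to([192.9,-646.8,380],300)
o=down(.32,-1)
bot.move_ptp([496.6,-42,250],o)
s=bot.read_state();print(s["t"],s["tcp_pos"],s["contact_force"],s["width"])
S=bot.camera("scene");T=bot.camera("top")
cv2.imwrite("pics/g1.png",np.hstack([tile(S,210,150,140,140,400,400),tile(T,215,145,140,140,400,400)]))
```

```text
32 -0.4 ks None
32 -0.4 kl None
32 -0.14 ks None
32 -0.14 kl [-0.3   0.29 -0.46 -0.32 -0.28  2.02]
32 0.1 ks [-0.26  0.27 -0.41 -0.5  -0.4   2.35]
32 0.1 kl [-0.44  0.33 -0.3  -0.57 -0.53  2.55]
28 -0.4 ks None
28 -0.4 kl None
28 -0.14 ks [-0.11  0.25 -0.65  0.09 -0.18  1.45]
28 -0.14 kl [-0.28  0.3  -0.46 -0.21 -0.34  1.89]
28 0.1 ks [-0.22  0.28 -0.42 -0.36 -0.43  2.19]
28 0.1 kl [-0.39  0.33 -0.3  -0.44 -0.54  2.4 ]
24 -0.4 ks [-0.29  0.24 -0.9   1.24 -0.05  0.23]
24 -0.4 kl [-0.21  0.29 -0.64  0.33 -0.23  1.07]
24 -0.14 ks [-0.11  0.27 -0.57  0.04 -0.31  1.5 ]
24 -0.14 kl [-0.27  0.31 -0.43 -0.13 -0.42  1.82]
24 0.1 ks [-0.2   0.29 -0.41 -0.26 -0.48  2.07]
24 0.1 kl [-0.36  0.34 -0.3  -0.34 -0.58  2.28]
20 -0.4 ks [-0.07  0.28 -0.64  0.34 -0.34  0.93]
20 -0.4 kl [-0.21  0.32 -0.52  0.17 -0.4   1.23]
20 -0.14 ks [-0.11  0.29 -0.51  0.03 -0.43  1.52]
20 -0.14 kl [-0.27  0.33 -0.39 -0.09 -0.5   1.77]
20 0.1 ks [-0.18  0.31 -0.39 -0.18 -0.54  1.98]
20 0.1 kl [-0.33  0.36 -0.29 -0.25 -0.62  2.18]
3.2083 [496.77 -42.51 250.11] [-0.57  0.33  0.22] 87.75061457162705
```

View pics/g1.png

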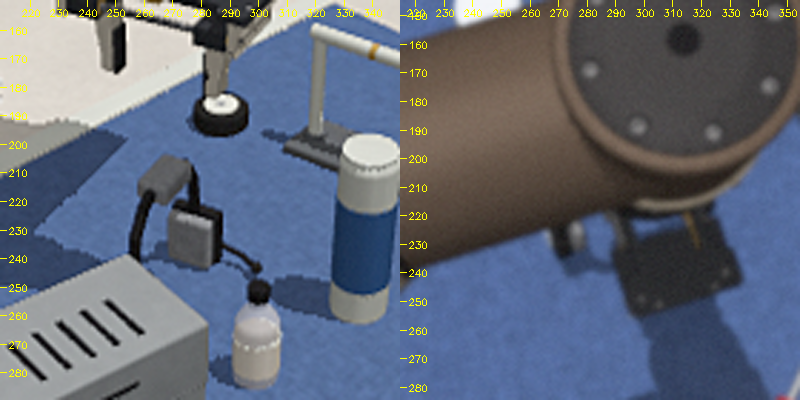

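The scene crop shows the open fingers (tips ~(250,175) and (284,182)) straddling the headset's x above its pad at (267,209), with everything undisturbed. I check the projected tips, descend and grip.

Run:
```python
from arm import *
from fit import proj
from crop import *
np.set_printoptions(precision=2,suppress=True)
u=np.array([np.cos(.32),np.sin(.32),0])
print(proj("scene",[np.array([496.8,-42.5,250])+d*u for d in(-54,0,54)]),proj("scene",[[496.6,-42,140]]))
bot.line_to([496.6,-42,165],150); 
bot.line_to([496.6,-42,133],60)
s=bot.read_state();print(s["tcp_pos"],s["contact_force"])
bot.move_gripper(30,20)
s=bot.read_state();print(s["t"],s["tcp_pos"],s["contact_force"],s["width"],s["finger_force"])
S=bot.camera("scene")
cv2.imwrite("pics/g2.png",tile(S,225,170,90,67,600,447))
```

```text
[[249.22 173.45]
 [267.31 178.19]
 [285.9  183.06]] [[267.57 212.51]]
[496.71 -42.02 132.95] [ 1.09 -0.08 -0.45]
5.6083 [496.59 -42.   133.  ] [ 0.09  0.18 -0.31] 34.02313288243478 19.790951013565063
```

View pics/g2.png

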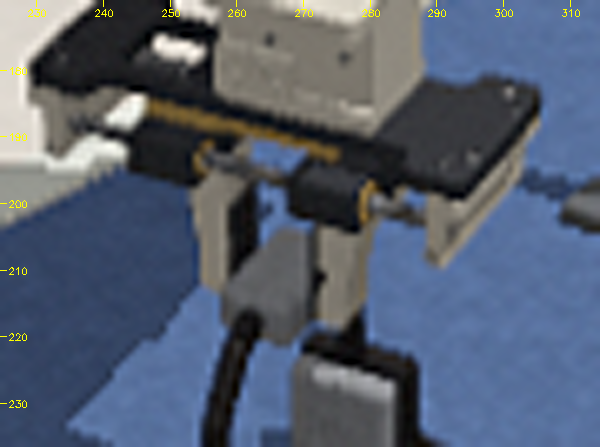

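The grip is good: width 34.0 on the pad, fingers either side. Next I lift, carry it over the bar and look before lowering.

Run:
```python
from arm import *
from crop import *
np.set_printoptions(precision=2,suppress=True)
bot.move_gripper(30,30)
bot.line_to([496.6,-42,350],150)
s=bot.read_state();print(s["t"],s["contact_force"],s["width"])
o=down(.14,-1)
bot.line_to([521.6,288.6,350],170,o)
bot.line_to([521.6,288.6,230],150)
s=bot.read_state();print(s["t"],s["tcp_pos"],s["contact_force"],s["width"])
S=bot.camera("scene");T=bot.camera("top")
cv2.imwrite("pics/r1.png",np.hstack([tile(S,290,100,120,120,400,400),tile(T,90,140,140,140,400,400)]))
```

```text
7.475 [-0.26 -0.35 -3.03] 33.85266338261685
10.525 [522.18 288.89 231.06] [ 0.2   0.55 -2.34] 33.62882758251336
```

View pics/r1.png

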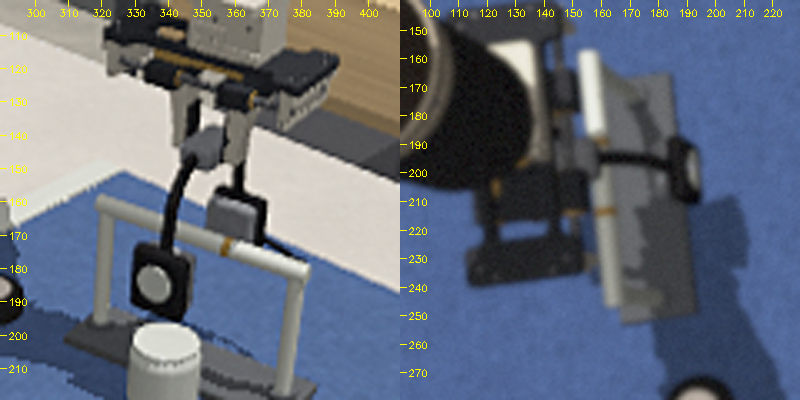

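The headset straddles the bar: near cup in front at scene (338,285), far cup behind (360,160). I lower it until the force shows the bar has taken the weight.

Run:
```python
from arm import *
from crop import *
np.set_printoptions(precision=2,suppress=True)
bot.line_to([521.6,288.6,170],80)
bot.pause(.2); f0=bot.read_state()["contact_force"][2]; z=170; print(f0)
while z>155.5:
    z-=1; bot.line_to([521.6,288.6,z],25); s=bot.read_state(); f=s["contact_force"]
    print(z,s["tcp_pos"][2].round(2),f)
    if f[2]-f0>3: break
bot.pause(.2); s=bot.read_state();print(s["t"],s["tcp_pos"],s["contact_force"],s["moment"],s["width"])
S=bot.camera("scene");T=bot.camera("top")
cv2.imwrite("pics/r2.png",np.hstack([tile(S,290,110,120,120,400,400),tile(T,110,150,110,110,400,400)]))
```

```text
-3.179830880917365
169 169.05 [-0.53 -0.54 -2.18]
168 167.89 [-0.02  0.61 -2.81]
167 166.89 [ 0.49 -0.39 -3.2 ]
166 165.91 [-0.62 -0.73 -1.93]
165 164.91 [ 1.21  0.41 -2.62]
164 163.9 [ 0.65 -0.73 -2.67]
163 162.92 [ 0.34  0.21 -2.32]
162 161.91 [-0.02 -0.43 -3.18]
161 160.92 [-1.05 -0.37 -3.27]
160 160.01 [-0.29  0.73 -2.93]
159 159.88 [-2.74 -1.15  6.13]
14.675 [521.7  288.66 159.89] [-2.53 -0.67  5.88] [-0.32  1.44 -0.04] 33.67645956145239
```

View pics/r2.png

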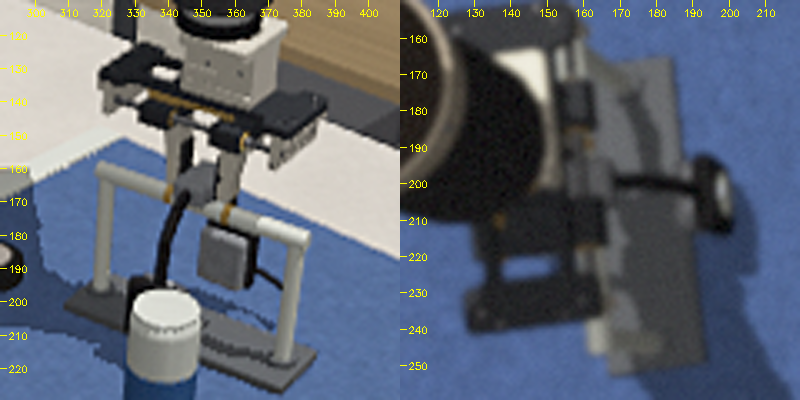

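The band rests on the bar at TCP z = 159.9, between the orange marks and with a cup each side (5.9 N up). I ease off, release and retreat upward.

Run:
```python
from arm import *
from crop import *
np.set_printoptions(precision=2,suppress=True)
bot.line_to([521.6,288.6,159.8],20)
bot.move_gripper(33.5,6); bot.pause(.2)
bot.move_gripper(60); s=bot.read_state(); print(s["t"],s["tcp_pos"],s["contact_force"],s["width"])
bot.pause(.3)
bot.line_to([521.6,288.6,200],60)
bot.line_to([521.6,288.6,350],200)
a=bot.camera("scene")
o=press(-.14,-1,np.radians(28))
bot.move_gripper(0,40)
bot.move_ptp([500,-100,350],down(-.14,-1)) 
s=bot.read_state();print(s["t"],s["tcp_pos"],s["width"],s["joint_pos"])
S=bot.camera("scene");T=bot.camera("top");np.save("pics/S3.npy",S);np.save("pics/T3.npy",T)
cv2.imwrite("pics/r3.png",np.hstack([tile(S,290,140,100,100,400,400),tile(T,100,140,140,140,400,400)]))
```

```text
16.1167 [521.61 288.57 159.78] [ 0.1  -0.24  0.76] 60.182762799177766
20.7167 [500.37 -99.33 349.89] 0.7137177013953331 [ 0.19  0.02 -0.13 -0.   -1.41 -0.33]
```

View pics/r3.png

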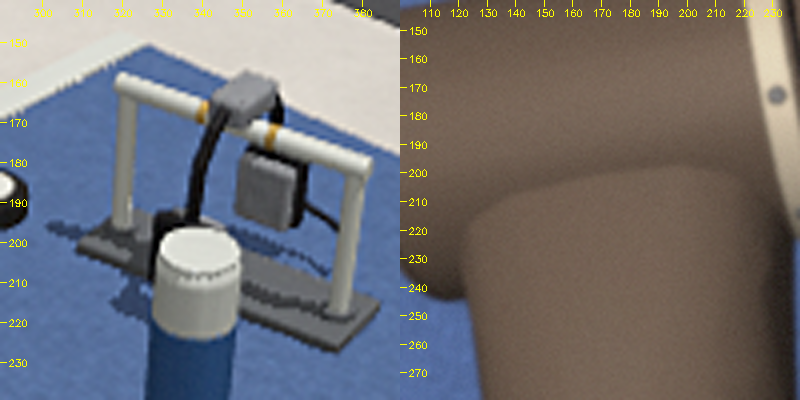

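The headset hangs by itself mid-bar, pad at scene (350,163). Next I press the large key, with the fingers closed and leaning square to the panel.

```bash
cat > key.py <<'E'
from arm import *
from fit import place
np.set_printoptions(precision=2,suppress=True)
CH=[596,-302.1,-.14]
def press_key(y,lean):
    k=place(CH,[[2,y,93.1]])[0]; a=np.radians(32)
    n=np.array([-np.sin(a)*np.cos(CH[2]),-np.sin(a)*np.sin(CH[2]),np.cos(a)])
    o=press(CH[2],1,np.radians(lean))
    for d in (100,15,0,-8): print(d,bot.solve_ik(k+d*n,o))
    bot.move_ptp(k+100*n,o); bot.line_to(k+15*n,150); bot.pause(.3)
    f0=bot.read_state()["contact_force"]; d=15; log=[]
    while d>-14:
        d-=1; bot.line_to(k+d*n,25); s=bot.read_state(); f=(s["contact_force"]-f0)@n
        log.append((d,((s["tcp_pos"]-k)@n).round(1),round(f,1)))
        if f>14: break
    bot.pause(.3); s=bot.read_state(); print(log[-16:]); print("end",(s["tcp_pos"]-k)@n,s["contact_force"]-f0)
    bot.line_to(k+15*n,40); bot.line_to(k+60*n,150)
    s=bot.read_state(); print(s["t"],s["contact_force"]-f0)
E
python3 -c "
from key import *
press_key(-40,32)"
```

```text
100 [-0.31  0.1  -0.5  -0.22 -0.42 -1.22]
15 [-0.3   0.26 -0.47 -0.3  -0.3  -1.14]
0 [-0.3   0.29 -0.46 -0.32 -0.28 -1.12]
-8 [-0.3   0.31 -0.46 -0.33 -0.27 -1.11]
[(14, np.float64(14.1), np.float64(1.0)), (13, np.float64(12.9), np.float64(-1.1)), (12, np.float64(11.9), np.float64(-0.0)), (11, np.float64(10.9), np.float64(-1.3)), (10, np.float64(9.9), np.float64(-0.2)), (9, np.float64(9.0), np.float64(1.2)), (8, np.float64(8.0), np.float64(1.8)), (7, np.float64(7.0), np.float64(1.6)), (6, np.float64(6.0), np.float64(3.1)), (5, np.float64(5.0), np.float64(3.9)), (4, np.float64(4.0), np.float64(3.2)), (3, np.float64(3.0), np.float64(4.3)), (2, np.float64(2.8), np.float64(15.6))]
end 2.7866050069759902 [-7.73  3.19 11.71]
27.4333 [ 0.28  0.07 -0.91]
```

The large key met the tool at about +9 mm and hit its stop about 6.2 mm further in, with the spring at ~4–5 N before the stop. I correct the key height from that contact and press the small key.

```bash
sed -i 's/\[\[2,y,93.1\]\]/[[0.5,y,100.7]]/' key.py; python3 -c "
from key import *
k=place(CH,[[0.5,42,100.7]])[0]; a=np.radians(32)
n=np.array([-np.sin(a)*np.cos(-.14),-np.sin(a)*np.sin(-.14),np.cos(a)])
L=next((l for l in (32,31,30,29,28,27,26,25,24) if all(bot.solve_ik(k+d*n,press(-.14,1,np.radians(l))) is not None for d in range(100,-13,-4))),None)
print('lean',L)
if L: press_key(42,L-.5)
"
```

```text
lean 30
100 [-0.1   0.03 -0.66  0.06 -0.37 -1.67]
15 [-0.1   0.2  -0.68  0.11 -0.17 -1.71]
0 [-0.1   0.23 -0.69  0.13 -0.13 -1.73]
-8 [-0.11  0.25 -0.69  0.15 -0.11 -1.75]
[(9, np.float64(8.9), np.float64(-0.4)), (8, np.float64(7.9), np.float64(0.4)), (7, np.float64(6.9), np.float64(0.2)), (6, np.float64(5.9), np.float64(-1.0)), (5, np.float64(4.9), np.float64(-0.4)), (4, np.float64(3.9), np.float64(-0.7)), (3, np.float64(3.0), np.float64(0.0)), (2, np.float64(1.9), np.float64(0.1)), (1, np.float64(1.0), np.float64(1.7)), (0, np.float64(0.0), np.float64(2.2)), (-1, np.float64(-1.0), np.float64(2.5)), (-2, np.float64(-2.0), np.float64(3.6)), (-3, np.float64(-3.0), np.float64(3.3)), (-4, np.float64(-4.0), np.float64(4.8)), (-5, np.float64(-4.6), np.float64(11.3)), (-6, np.float64(-4.9), np.float64(21.6))]
end -4.907711187940902 [-12.33   3.65  16.73]
35.6583 [ 0.92  0.08 -0.47]
```

The small key behaved the same, with ~6 mm of spring travel to a firm stop. I back well clear, take a last look, then hand in.

Run:
```python
from arm import *
import cv2
s=bot.read_state();p=s["tcp_pos"]
bot.line_to([p[0]-40,p[1],p[2]+150],200)
bot.pause(.5)
S=bot.camera("scene");cv2.imwrite("pics/end.png",cv2.resize(S[:,:,::-1],(800,600)))
print(bot.read_state()["t"])
```

```text
37.1333
```

View pics/end.png

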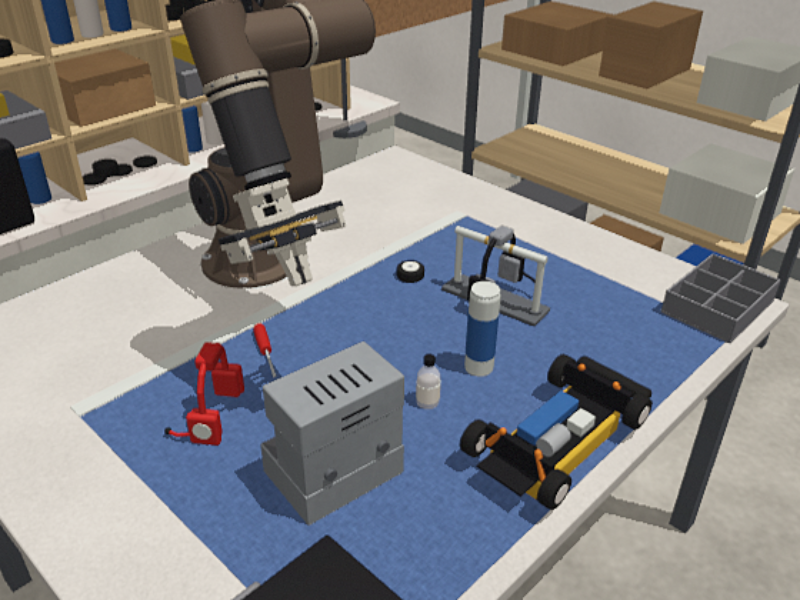

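The headset hangs mid-bar at (500,240). The can, bottle, wheel and screwdriver are where they started, and the arm is clear.

```bash
python3 -c "
from plant import bot
print(bot.close_job())"
```

```text
the job is handed in; nothing more can be done
None
```

The headset hangs by its band near the middle of the bar, the large key and then the small key were each pressed to their stops and released, and the job was handed in at about 37 s with the can, bottle, wheel and screwdriver undisturbed.

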